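Show three sides of the brass owl casting to the inspection camera

ROBOT

A 6-joint arm with a two-finger parallel gripper is mounted at the origin on the work surface. World frame = base frame: x ahead of the robot, y to its left, z up, the work surface at z = 0. Lengths are in m, angles in rad, forces in N, time in s.
With the tool pointing down it reaches from about 0.3 to 0.775 m from the base axis. Payload 14.6 kg.
Tool frame: the origin (TCP) lies at the very end of the fingers, on their centre line; the grasp point (between the pads) lies 19 mm behind it; z points along the fingers, y is the line along which they close (so a half turn about z gives the same grasp; the last joint's range is limited). The gripper opens to 85 mm and grips with 20 to 120 N. Pads are 22 mm wide; open, the fingers measure 114 mm over their backs; the gripper's body (76 mm by 85 mm) begins 54 mm behind the grasp point. The pads swing forward as they close: fully open they stand 13 mm farther back than shut.
Start: joints at [1.1, 0.3, 1.521, -0, 1.321, -0.067], TCP at [0.216, 0.506, 0.231] pointing down, gripper open.
Joint ranges: [-3.03, 3.03], [-0.79, 2.21], [0.23, 2.52], [-1.04, 4.18], [0, 3.07], [-2.55, 2.55]. Speed limits (rad/s): [2.22, 2.22, 2.57, 3.14, 3.14, 3.14].

INTERFACE

Orientations are given as a 3x3 rotation matrix whose columns are the frame's x, y, z axes.
In Python, from workcell import monitor, cams, workorder gives the robot as it stands.
- The arm moves only by the shell command python3 -m jog 'ROWS'. ROWS is JSON, a list of rows, each a list of 3 entries, a list of its own where there are three numbers: the turn, a rotation vector about the tool's x, y, z in degrees, then the shift along the tool's x, y, z in m, then the closure, from 0 (fully open) to 1 (shut). A call has 1 to 12 rows; each row shifts and turns the commanded pose from where the row before left it, along the tool's axes as they then stand; what a row does not reach is not made up. A row lasts 1/10 s, in which the tool goes at most 50 mm and 8.59 degrees, less where a joint would pass 70% of its speed; a pose out of reach is approached as far as the arm can. A call is refused whole if a number of a shift passes 0.05 or a number of a turn 8.59, either way. A call with a gripper value outside its range is refused whole. The fingers move at their own pace and stop on an object; the grip force is fixed at half the most. Time passes only in rows, so rows that do not move let the fingers close. It gives the time, the measured TCP pose, the force, the opening and the grip force at its end, in the units of the state.
- monitor.get_state(): the state, without advancing time (a new reading comes with each control period).
- cams.snapshot(name): name is "scene" or "top"; returns a dict with "color" (384x512x3 uint8, red, green, blue), "mtx" (3x3 intrinsics, pixels), "R" (3x3) and "t" (3): a world point X has camera coordinates R X + t. Camera axes: x right, y down, z forward; pixel columns grow to the right and rows downward; lengths in m; the calibration is good to about 2 mm. A picture is of the moment at which its call begins. There is no depth.
- workorder.close_job(): hands the job in; it is judged then, once.
The state is a dict: "time_s": time; "joint_positions": joint angles; "joint_vel": joint speeds; "effort": joint torques, N m; "tool_pos": TCP position; "orientation": TCP orientation; "force": force on the tool from outside, world axes, zero at the start; "ft_torque": the same for the moment, N m; "width": finger opening in m; "grip_force": force on a finger pad.
Only numpy, scipy, OpenCV 4.12 (cv2) and the standard library are available. Lean on these libraries where they do the work, as an engineer would, in place of code of your own. Each camera call takes 0.05 s, during which the arm holds its last target. There are 200 camera calls.

TASK

Take the brass owl casting by the square stub on its head and hold it upright over the yellow ring, level with the inspection camera's lens. Turn it to show the lens first its red side, then its white side, then its blue side, each squarely and held still for about a second. Then stand it gently and upright in the middle of the small wooden board and let go; leave the aluminium owl where it stands.

Things in the scene. Friction and masses are not known exactly. Their poses are not given: they have to be found in the camera images.
- brass_owl_mid (a point): Centre, half-way up, of the gold brass owl, 110 mm tall, 0.35-0.6 kg, loose, upright. Square plinth 56 x 56 x 14 mm; owl 33 mm across; on its head a square stub to grip, 20 x 20 mm, 74 to 110 mm above the underside, flats parallel to the plinth's. Paint dabs on the plinth's sides, over its upper edge: red on +x, white on +y (the owl's face), blue on -x; -y (the back) is plain. z up.
- lens (a point): Centre of the lens glass of the fixed inspection camera (black box on a post, top 135 mm up), 110 mm above the table. It looks level along -y; z up. The owl's centre goes 120 mm in front of it at the same height, right over the 60 mm yellow ring on the camera's 100 x 270 x 6 mm steel base plate. The camera reaches 83 mm back from the glass and 30 mm to each side.
- board_top (a point): Centre of the top face of the small wooden board fixed on the table, 130 x 130 mm, 18 mm thick; z up. The brass owl is to stand here at the end, turned any way.
- alu_owl_mid (a point): Centre, half-way up, of the silver-grey aluminium owl: a bystander of the same shape, size, axes and paint dabs as the brass one, loose, to be left alone.
There are look-alikes about, which are no part of the job. Of the things like the part that bears brass_owl_mid, leave any that is purple; of the rest the larger one is meant. What is shaped like the part that bears board_top but orange is not meant.

How it is judged:
On the way, in this order (a step that is already met when the one before it is completed fails the run):
1. the brass owl, upright, shows the lens its red side for 0.5 s: centre within 20 mm sideways and in height, 25 mm in distance, of the place over the yellow ring; turned within 15 degrees (x of brass_owl_mid in the frame of lens between -0.02 and 0.02 m and z of brass_owl_mid in the frame of lens between -0.02 and 0.02 m and y of brass_owl_mid in the frame of lens between -0.145 and -0.095 m and angle between the x axis of brass_owl_mid and the y axis of lens, either way round below 0.26 rad and angle between brass_owl_mid's own z axis and vertical below 0.26 rad and x of lens in the frame of brass_owl_mid above 0.05 m), for 0.5 s.
2. the brass owl, upright, shows the lens its white side for 0.5 s: centre within 20 mm sideways and in height, 25 mm in distance, of the place over the yellow ring; turned within 15 degrees (x of brass_owl_mid in the frame of lens between -0.02 and 0.02 m and z of brass_owl_mid in the frame of lens between -0.02 and 0.02 m and y of brass_owl_mid in the frame of lens between -0.145 and -0.095 m and angle between the y axis of brass_owl_mid and the y axis of lens, either way round below 0.26 rad and angle between brass_owl_mid's own z axis and vertical below 0.26 rad and y of lens in the frame of brass_owl_mid above 0.05 m), for 0.5 s.
3. the brass owl, upright, shows the lens its blue side for 0.5 s: centre within 20 mm sideways and in height, 25 mm in distance, of the place over the yellow ring; turned within 15 degrees (x of brass_owl_mid in the frame of lens between -0.02 and 0.02 m and z of brass_owl_mid in the frame of lens between -0.02 and 0.02 m and y of brass_owl_mid in the frame of lens between -0.145 and -0.095 m and angle between the x axis of brass_owl_mid and the y axis of lens, either way round below 0.26 rad and angle between brass_owl_mid's own z axis and vertical below 0.26 rad and x of lens in the frame of brass_owl_mid below -0.05 m), for 0.5 s.
At the end, for the whole second after the job is handed in: The brass owl stands upright (within 6 degrees), at rest and let go on the wooden board, its axis within 30 mm of the board's centre; the aluminium owl is within 20 mm of where it began (horizontal distance between brass_owl_mid and board_top below 0.03 m and z of brass_owl_mid in the frame of board_top between 0.047 and 0.063 m and angle between brass_owl_mid's own z axis and vertical below 0.1 rad and linear speed of brass_owl below 0.02 m/s and distance of alu_owl_mid from where it was at the start of the episode below 0.02 m); the robot touches nothing.
It fails at once if the aluminium owl is knocked or moved by more than 20 mm (distance of alu_owl_mid from where it was at the start of the episode above 0.02 m).
It fails at once if the brass owl is dropped (falls by more than about 12 mm) or knocked flying, loose from the fingers (linear speed of brass_owl above 0.48 m/s and contact force between brass_owl and the fingers below 0.3 N).
It also fails if it takes over 51 s, if anything falls off the work surface, if the arm or the gripper's body presses on something with over 40 N, if the wrist force passes 120 N, or if a joint passes its speed limit or range.

## Working session

There is one attempt and no reset: what is moved stays moved. The work goes in short steps, Python scripts to look and compute and a shell command to move; the robot and the scene stay as the last step left them, time stands still between calls to the robot, and variables do not carry over. Pictures are saved under pics/ and viewed, at most 10 in all, crops included, and the job is handed in when it is done.

```bash
mkdir -p pics; python3 - <<'E'
from workcell import monitor, cams
import cv2,numpy as np
for n in("scene","top"):
    s=cams.snapshot(n); cv2.imwrite(f"pics/{n}0.png",s["color"][:,:,::-1]); np.savez(f"pics/{n}0.npz",**s)
    print(n,s["mtx"].round(1).tolist(),s["R"].round(3).tolist(),s["t"].round(3).tolist())
s=monitor.get_state();print(s["time_s"],s["tool_pos"],s["orientation"],s["width"])
E
```

```text
scene [[419.6, 0.0, 252.3], [0.0, 419.6, 186.8], [0.0, 0.0, 1.0]] [[0.255, 0.967, -0.013], [0.66, -0.184, -0.728], [-0.706, 0.177, -0.685]] [-0.106, -0.288, 1.462]
top [[429.9, 0.0, 254.4], [0.0, 429.9, 198.4], [0.0, 0.0, 1.0]] [[0.026, -1.0, 0.011], [-0.994, -0.027, -0.109], [0.11, -0.008, -0.994]] [-0.057, 0.534, 1.023]
0.1 [0.21601374 0.50558194 0.23078123] [[-9.19575487e-01  3.92913100e-01 -4.68984425e-04]
 [ 3.92913373e-01  9.19575043e-01 -9.06857982e-04]
 [ 7.49499914e-05 -1.01819462e-03 -9.99999479e-01]] 0.08593807778219656
```

View pics/scene0.png

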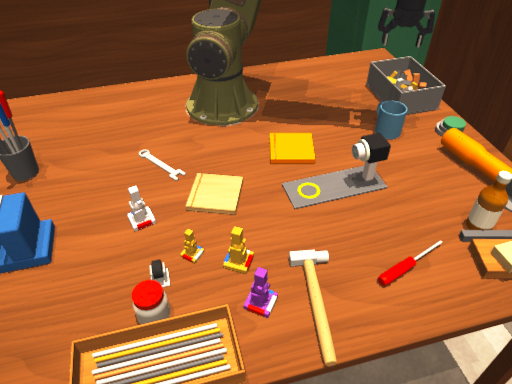

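View pics/top0.png

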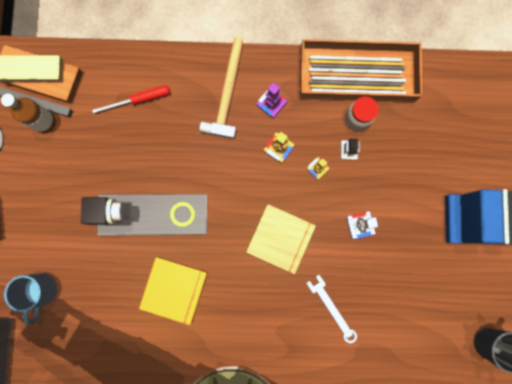

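Brass candidates:
- Large gold owl: scene (238,250), top (280,146). This is the one meant.
- Small gold owl: scene (190,245), top (318,167). A look-alike.
- Purple owl: scene (262,290), top (272,98). Excluded by its colour.
- Aluminium owl: scene (140,208), top (362,225). The bystander.

For the board, the pale one is at scene (215,193), top (281,239). The orange one, at scene (292,148), is excluded. The ring is at top (182,214) and scene (309,190), and the lens at scene (358,153).

```bash
cat > h.py <<'E'
import numpy as np,cv2
def ray(s,u,v,z):
    d=s["R"].T@np.linalg.solve(s["mtx"],[u,v,1]); c=-s["R"].T@s["t"]
    return c+d*(z-c[2])/d[2]
def proj(s,X):
    p=s["mtx"]@(s["R"]@np.array(X,float)+s["t"]); return p[:2]/p[2]
def mask(s,lo,hi,box):
    h=cv2.cvtColor(s["color"],cv2.COLOR_RGB2HSV); m=cv2.inRange(h,np.array(lo),np.array(hi)); k=np.zeros_like(m)
    x0,y0,x1,y1=box; k[y0:y1,x0:x1]=m[y0:y1,x0:x1]; return k
def big(m):
    return max(cv2.findContours(m,cv2.RETR_EXTERNAL,cv2.CHAIN_APPROX_NONE)[0],key=cv2.contourArea)
E
python3 - <<'E'
import numpy as np,cv2
from h import *
S=dict(np.load("pics/scene0.npz"));T=dict(np.load("pics/top0.npz"))
a=cv2.resize(T["color"][120:180,255:335],None,fx=5,fy=5,interpolation=2)
b=cv2.resize(S["color"][215:275,200:280],None,fx=5,fy=5,interpolation=2)
c=cv2.resize(T["color"][180:240,75:235],None,fx=5,fy=5,interpolation=2)[:, :800]
cv2.imwrite("pics/crop1.png",np.vstack([np.hstack([a,b]),c])[:,:,::-1])
# board (pale), ring, plate
m=mask(T,(15,60,120),(35,200,255),(235,195,325,280)); r=cv2.minAreaRect(big(m)); 
pts=np.array([ray(T,*p,0.018) for p in cv2.boxPoints(r)])
print("board top",r,pts.mean(0).round(4),np.linalg.norm(np.diff(pts,axis=0),axis=1).round(3))
for n,s,box in(("top",T,(160,195,205,235)),("scene",S,(290,178,325,203))):
    m=mask(s,(24,150,120),(34,255,255),box); e=cv2.minEnclosingCircle(big(m)) ; 
    q=np.array([ray(s,*p[0],.006) for p in big(m)]); print("ring",n,((q.max(0)+q.min(0))/2).round(4),np.ptp(q,axis=0).round(4))
m=mask(T,(0,0,60),(180,90,200),(80,185,215,245)); r=cv2.minAreaRect(big(m))
pts=np.array([ray(T,*p,0.006) for p in cv2.boxPoints(r)]); print("plate",r,pts.round(3).tolist())
print("board scene chk",proj(S,ray(T,281,239,.018)),"alu",ray(T,362,225,.05).round(3))
E
```

```text
board top ((280.47772216796875, 238.4727783203125), (55.128150939941406, 54.719093322753906), 24.145544052124023) [ 0.44   -0.1089  0.018 ] [0.134 0.136 0.134]Traceback (most recent call last):
  File "<stdin>", line 13, in <module>
  File "h.py", line 11, in big
    return max(cv2.findContours(m,cv2.RETR_EXTERNAL,cv2.CHAIN_APPROX_NONE)[0],key=cv2.contourArea)
ValueError: max() iterable argument is empty
```

View pics/crop1.png

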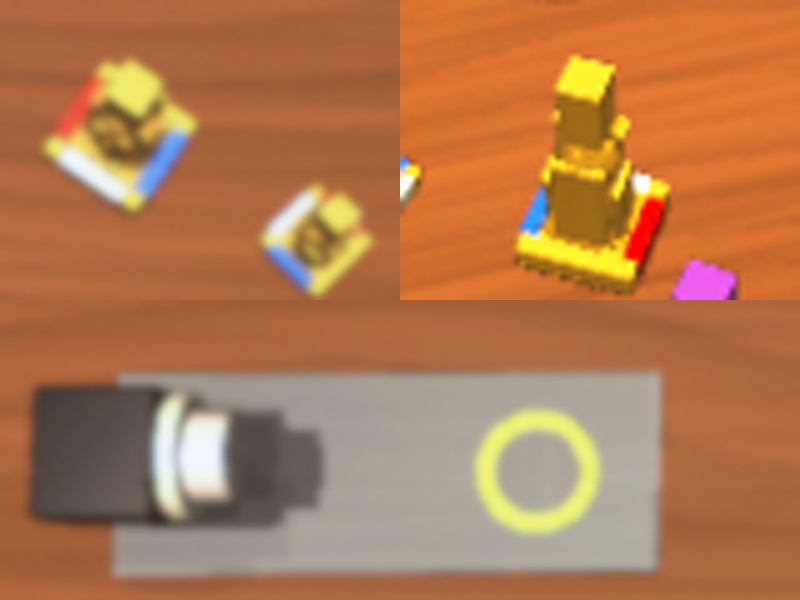

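The crop shows the large brass owl at top (281,147), with its stub top at about top (282,138). Red faces up-left, white down-left and blue down-right. The smaller gold owl beside it is the look-alike. The ring is at top (182.5,214).

```bash
python3 - <<'E'
import numpy as np,cv2
from h import *
S=dict(np.load("pics/scene0.npz"));T=dict(np.load("pics/top0.npz"))
f=lambda x,y,z,o=(255,120),s=T: ray(s,o[0]+x/5-.4,o[1]+y/5-.4,z)
c=[f(45,145,.014),f(197,122,.014),f(135,208,.014),f(108,62,.014)]
L,R,B,U=c
print("plinth side L-B",np.linalg.norm(L-B),"B-R",np.linalg.norm(R-B),"ctr LR",(L+R)/2,"UB",(U+B)/2)
ax=L-B; d=R-B; print("y-face edge dir x axis",np.degrees(np.arctan2(*(L-R+U-B)[:2][::-1])))
print("xaxis angle from L-B... (B->L is along +x):",np.degrees(np.arctan2(ax[1],ax[0])),"R->B (+y):",np.degrees(np.arctan2(-d[1],-d[0])))
print("stub top",f(135,90,.110), "scene stub", ray(S,200+(585-400)/5-.4,215+78/5-.4,.110))
r=lambda x,y,z: f(x,y-300,z,(75,180))
print("ring",r(538,471,.006),[r(*p,.006).round(4).tolist() for p in((118,372),(662,370),(660,570),(112,575))])
print("lens",r(232,457,.110), "small owl stub",ray(T,255+340/5,120+210/5,.09))
m=mask(T,(0,0,120),(180,70,255),(340,205,385,245)); x=big(m)[:,0].mean(0);print("alu",x,ray(T,*x,.03))
print("purple stub",ray(T,272,88,.11))
E
```

```text
plinth side L-B 0.055376407060876466 B-R 0.05427056441769489 ctr LR [ 0.67066032 -0.10041778  0.014     ] UB [ 0.67002927 -0.1006198   0.014     ]
y-face edge dir x axis 56.49935865828131
xaxis angle from L-B... (B->L is along +x): 56.07026408139977 R->B (+y): 145.9097379667251
stub top [ 0.66851165 -0.10041476  0.11      ] scene stub [ 0.67007766 -0.10039994  0.11      ]
ring [0.49432309 0.13610615 0.006     ] [[0.5381, 0.3476, 0.006], [0.5466, 0.0764, 0.006], [0.4469, 0.0736, 0.006], [0.4371, 0.3438, 0.006]]
lens [0.48961766 0.25691682 0.11      ] small owl stub [ 0.6183456  -0.19949631  0.09      ]
alu [361.93333333 225.35238095] [ 0.47638986 -0.30595248  0.03      ]
purple stub [ 0.78575968 -0.07577047  0.11      ]
```

The measurements agree: the plinth sides come out at 55 mm and the ring-to-lens distance at 121 mm. The owl is at (0.669, -0.1005) with its x axis at 56°. The ring is at (0.494, 0.136), and the lens y axis is at about 92°. The board is at (0.440, -0.109). I'll set out above the owl.

```bash
python3 -m jog '[[[0,0,0],[-0.038,-0.022,0],0],[[0,0,0],[-0.038,-0.022,0],0],[[0,0,0],[-0.038,-0.022,0],0],[[0,0,0],[-0.038,-0.022,0],0],[[0,0,0],[-0.038,-0.022,0],0],[[0,0,0],[-0.038,-0.022,0],0],[[0,0,0],[-0.038,-0.022,0],0],[[0,0,0],[-0.038,-0.022,0],0],[[0,0,0],[-0.038,-0.022,0],0],[[0,0,0],[-0.038,-0.022,0],0],[[0,0,0],[-0.038,-0.022,0],0],[[0,0,0],[-0.038,-0.022,0],0]]'
python3 -m jog '[[[0,0,0],[-0.038,-0.022,0],0],[[0,0,0],[-0.038,-0.022,0],0],[[0,0,0],[-0.038,-0.022,0],0],[[0,0,0],[-0.038,-0.022,0],0],[[0,0,0],[-0.038,-0.022,0],0],[[0,0,0],[-0.009,-0.005,0],0],[[0,0,5.4],[0,0,0],0],[[0,0,5.4],[0,0,0],0],[[0,0,0],[0,0,0],0],[[0,0,0],[0,0,0],0]]'
```

```text
time_s: 1.3
tool_pos: [0.5324, 0.0821, 0.2311]
orientation: [[-0.92, 0.393, -0.0], [0.393, 0.92, 0.0], [0.0, -0.0, -1.0]]
force: [0.2, 1.4, 0.6]
width: 0.0855
grip_force: 0.0
time_s: 2.3
tool_pos: [0.6694, -0.0997, 0.2312]
orientation: [[-0.831, 0.556, -0.0], [0.556, 0.831, 0.0], [0.0, -0.0, -1.0]]
force: [-0.2, 0.6, 0.1]
width: 0.0852
grip_force: 0.0
```

Over the owl. I'll go down to tip height 0.10 and take one look.

```bash
python3 -m jog '[[[0,0,0],[0,0,0.03],0],[[0,0,0],[0,0,0.03],0],[[0,0,0],[0,0,0.03],0],[[0,0,0],[0,0,0.03],0],[[0,0,0],[0,0,0.012],0],[[0,0,0],[0,0,0],0]]'
python3 - <<'E'
from workcell import cams
import cv2,numpy as np
a,b=[cams.snapshot(n)["color"] for n in("scene","top")]
f=lambda i:cv2.resize(i,None,fx=5,fy=5,interpolation=2)
cv2.imwrite("pics/grasp.png",np.hstack([f(a[200:280,195:275]),f(b[100:180,240:320])])[:,:,::-1])
E
```

```text
time_s: 2.9
tool_pos: [0.6689, -0.0998, 0.0979]
orientation: [[-0.831, 0.557, -0.003], [0.557, 0.831, 0.001], [0.003, -0.001, -1.0]]
force: [0.6, -0.4, 0.3]
width: 0.085
grip_force: 0.0
```

View pics/grasp.png

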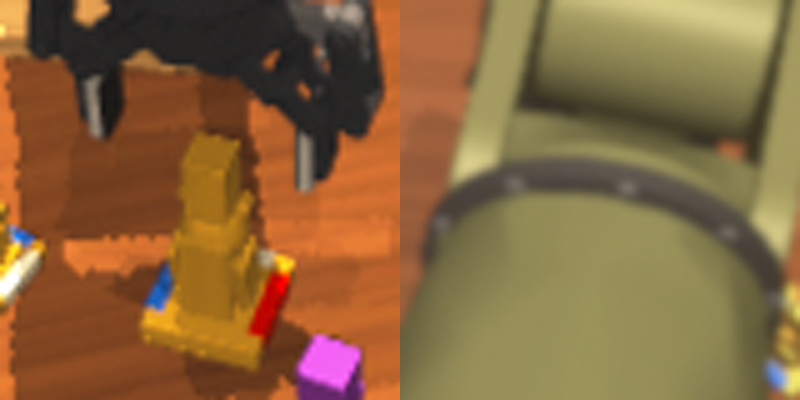

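The open pads straddle the stub, at about crop (100,130) and (305,185) with the stub at (212,150), and nothing is in the way. I'll go down 19 mm and close.

```bash
python3 -m jog '[[[0,0,0],[0,0,0.01],0],[[0,0,0],[0,0,0.009],0],[[0,0,0],[0,0,0],0.4],[[0,0,0],[0,0,0],0.6],[[0,0,0],[0,0,0],0.7],[[0,0,0],[0,0,0],0.8],[[0,0,0],[0,0,0],0.9],[[0,0,0],[0,0,0],1],[[0,0,0],[0,0,0],1],[[0,0,0],[0,0,0],1],[[0,0,0],[0,0,0],1],[[0,0,0],[0,0,0],1]]'
```

```text
time_s: 4.2
tool_pos: [0.6698, -0.1001, 0.0807]
orientation: [[-0.83, 0.558, 0.001], [0.558, 0.83, -0.0], [-0.001, 0.0, -1.0]]
force: [1.6, 2.2, 5.3]
width: 0.0193
grip_force: 59.9
```

Gripped at 19.3 mm width and 60 N. I'll lift gently.

```bash
python3 -m jog '[[[0,0,0],[0,0,-0.004],1],[[0,0,0],[0,0,-0.008],1],[[0,0,0],[0,0,-0.012],1],[[0,0,0],[0,0,-0.015],1],[[0,0,0],[0,0,-0.015],1],[[0,0,0],[0,0,-0.012],1],[[0,0,0],[0,0,-0.006],1],[[0,0,0],[0,0,0],1],[[0,0,0],[0,0,0],1]]'
```

```text
time_s: 5.1
tool_pos: [0.6693, -0.1001, 0.1518]
orientation: [[-0.83, 0.558, -0.001], [0.558, 0.83, 0.0], [0.001, -0.0, -1.0]]
force: [-0.7, 0.0, -3.6]
width: 0.0194
grip_force: 58.8
```

```bash
python3 -m jog '[[[0,0,0],[0.008,0.0028,0],1],[[0,0,0],[0.016,0.0056,0],1],[[0,0,0],[0.025,0.0088,0],1],[[0,0,0],[0.03,0.0106,0],1],[[0,0,0],[0.03,0.0106,0],1],[[0,0,0],[0.03,0.0106,0],1],[[0,0,0],[0.03,0.0106,0],1],[[0,0,0],[0.03,0.0106,0],1],[[0,0,0],[0.03,0.0106,0],1],[[0,0,0],[0.025,0.0088,0],1],[[0,0,0],[0.016,0.0056,0],1],[[0,0,0],[0.0075,0.0027,0],1]]'
python3 -m jog '[[[0,0,-4],[0,0,0.002],1],[[0,0,-6.5],[0,0,0.003],1],[[0,0,-7.5],[0,0,0.004],1],[[0,0,-7.5],[0,0,0.003],1],[[0,0,-6.5],[0,0,0.002],1],[[0,0,-4],[0,0,0.002],1],[[0,0,0],[0,0,0],1],[[0,0,0],[0,0,0],1]]'
python3 - <<'E'
from workcell import cams
import cv2,numpy as np
s=cams.snapshot("scene");t=cams.snapshot("top");np.savez("pics/s1.npz",**s)
f=lambda i:cv2.resize(i,None,fx=4,fy=4,interpolation=2)
cv2.imwrite("pics/red.png",np.hstack([f(s["color"][100:210,280:400])])[:,:,::-1])
E
```

```text
time_s: 6.3
tool_pos: [0.493, 0.1371, 0.1522]
orientation: [[-0.83, 0.557, -0.0], [0.557, 0.83, -0.0], [0.0, -0.0, -1.0]]
force: [0.2, 0.3, -4.4]
width: 0.0189
grip_force: 58.9
time_s: 7.1
tool_pos: [0.4941, 0.1357, 0.1362]
orientation: [[-0.999, -0.033, -0.0], [-0.033, 0.999, -0.0], [0.0, -0.0, -1.0]]
force: [-0.2, 0.1, -3.7]
width: 0.0189
grip_force: 58.9
```

View pics/red.png

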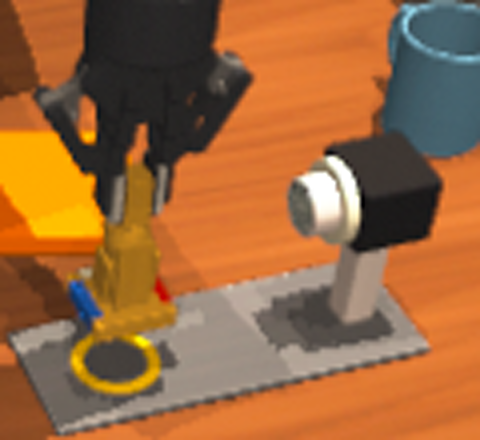

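The picture shows the owl upright over the ring, red dab toward the lens at crop (165,290) and blue away from it at (85,300). I'll hold still, then turn 90° to white and hold again.

```bash
python3 -m jog '[[[0,0,0],[0,0,0],1],[[0,0,0],[0,0,0],1],[[0,0,0],[0,0,0],1],[[0,0,0],[0,0,0],1],[[0,0,0],[0,0,0],1],[[0,0,0],[0,0,0],1],[[0,0,0],[0,0,0],1],[[0,0,0],[0,0,0],1],[[0,0,0],[0,0,0],1],[[0,0,0],[0,0,0],1]]'
python3 -m jog '[[[0,0,3],[0,0,0],1],[[0,0,6],[0,0,0],1],[[0,0,8],[0,0,0],1],[[0,0,8.5],[0,0,0],1],[[0,0,8.5],[0,0,0],1],[[0,0,8.5],[0,0,0],1],[[0,0,8.5],[0,0,0],1],[[0,0,8.5],[0,0,0],1],[[0,0,8.5],[0,0,0],1],[[0,0,8],[0,0,0],1],[[0,0,8],[0,0,0],1],[[0,0,6],[0,0,0],1]]'
python3 -m jog '[[[0,0,0],[0,0,0],1],[[0,0,0],[0,0,0],1],[[0,0,0],[0,0,0],1],[[0,0,0],[0,0,0],1],[[0,0,0],[0,0,0],1],[[0,0,0],[0,0,0],1],[[0,0,0],[0,0,0],1],[[0,0,0],[0,0,0],1],[[0,0,0],[0,0,0],1],[[0,0,0],[0,0,0],1],[[0,0,0],[0,0,0],1],[[0,0,0],[0,0,0],1]]'
```

```text
time_s: 8.2
tool_pos: [0.4939, 0.136, 0.1363]
orientation: [[-0.999, -0.036, 0.0], [-0.036, 0.999, -0.0], [-0.0, -0.0, -1.0]]
force: [-0.0, -1.0, -3.7]
width: 0.0189
grip_force: 58.9
time_s: 9.4
tool_pos: [0.4939, 0.136, 0.1363]
orientation: [[-0.03, 1.0, 0.0], [1.0, 0.03, -0.0], [-0.0, 0.0, -1.0]]
force: [-0.6, -0.9, -3.6]
width: 0.0194
grip_force: 59.0
time_s: 10.6
tool_pos: [0.494, 0.136, 0.1363]
orientation: [[-0.036, 0.999, 0.0], [0.999, 0.036, -0.0], [-0.0, 0.0, -1.0]]
force: [-0.2, -1.1, -4.8]
width: 0.0192
grip_force: 59.0
```

```bash
python3 -m jog '[[[0,0,3],[0,0,0],1],[[0,0,6],[0,0,0],1],[[0,0,8],[0,0,0],1],[[0,0,8.5],[0,0,0],1],[[0,0,8.5],[0,0,0],1],[[0,0,8.5],[0,0,0],1],[[0,0,8.5],[0,0,0],1],[[0,0,8.5],[0,0,0],1],[[0,0,8.5],[0,0,0],1],[[0,0,8],[0,0,0],1],[[0,0,8],[0,0,0],1],[[0,0,6],[0,0,0],1]]'
python3 -m jog '[[[0,0,0],[0,0,0],1],[[0,0,0],[0,0,0],1],[[0,0,0],[0,0,0],1],[[0,0,0],[0,0,0],1],[[0,0,0],[0,0,0],1],[[0,0,0],[0,0,0],1],[[0,0,0],[0,0,0],1],[[0,0,0],[0,0,0],1],[[0,0,0],[0,0,0],1],[[0,0,0],[0,0,0],1],[[0,0,0],[0,0,0],1],[[0,0,0],[0,0,0],1]]'
python3 - <<'E'
from workcell import cams
import cv2,numpy as np
s=cams.snapshot("scene")
f=lambda i:cv2.resize(i,None,fx=4,fy=4,interpolation=2)
cv2.imwrite("pics/blue.png",f(s["color"][100:210,280:400])[:,:,::-1])
E
```

```text
time_s: 11.8
tool_pos: [0.4939, 0.136, 0.1363]
orientation: [[1.0, 0.03, -0.0], [0.03, -1.0, -0.0], [-0.0, 0.0, -1.0]]
force: [-1.0, -0.5, -4.3]
width: 0.0191
grip_force: 59.0
time_s: 13.0
tool_pos: [0.4939, 0.136, 0.1363]
orientation: [[0.999, 0.036, 0.0], [0.036, -0.999, 0.0], [0.0, -0.0, -1.0]]
force: [0.1, 0.3, -4.4]
width: 0.0189
grip_force: 59.0
```

View pics/blue.png

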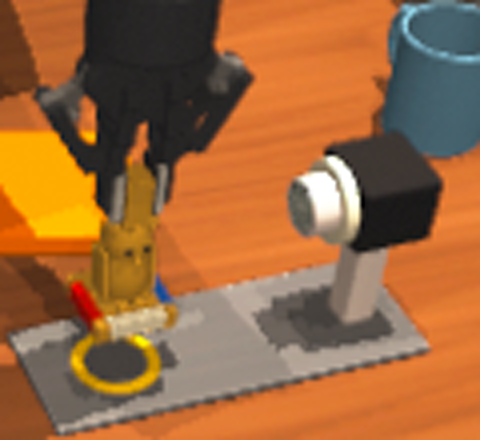

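Blue now faces the lens at crop (163,290), and the white face points toward the scene camera. Next I'll carry it over the board and come down to just above it.

```bash
python3 -m jog '[[[0,0,0],[-0.0026,0.01,-0.005],1],[[0,0,0],[-0.0044,0.017,-0.005],1],[[0,0,0],[-0.0057,0.022,-0.005],1],[[0,0,0],[-0.0065,0.025,-0.005],1],[[0,0,0],[-0.0065,0.025,0],1],[[0,0,0],[-0.0065,0.025,0],1],[[0,0,0],[-0.0065,0.025,0],1],[[0,0,0],[-0.0065,0.025,0],1],[[0,0,0],[-0.0065,0.025,0],1],[[0,0,0],[-0.0057,0.022,0],1],[[0,0,0],[-0.0036,0.014,0],1],[[0,0,0],[-0.0019,0.0077,0],1]]'
python3 -m jog '[[[0,0,0],[0,0,0.008],1],[[0,0,0],[0,0,0.012],1],[[0,0,0],[0,0,0.012],1],[[0,0,0],[0,0,0.012],1],[[0,0,0],[0,0,0.006],1],[[0,0,0],[0,0,0],1],[[0,0,0],[0,0,0],1]]'
python3 - <<'E'
from workcell import cams
import cv2,numpy as np
s=cams.snapshot("scene")["color"];t=cams.snapshot("top")["color"]
f=lambda i:cv2.resize(i,None,fx=4,fy=4,interpolation=2)
cv2.imwrite("pics/place.png",np.hstack([f(s[125:225,170:265]),f(t[180:280,240:335])])[:,:,::-1])
E
```

```text
time_s: 14.25
tool_pos: [0.4393, -0.1102, 0.1567]
orientation: [[0.999, 0.035, 0.0], [0.035, -0.999, -0.0], [0.0, 0.0, -1.0]]
force: [-0.1, -0.1, -4.5]
width: 0.0187
grip_force: 59.2
time_s: 14.95
tool_pos: [0.44, -0.1087, 0.1064]
orientation: [[0.999, 0.036, 0.0], [0.036, -0.999, -0.0], [0.0, 0.0, -1.0]]
force: [0.4, -0.1, -4.1]
width: 0.019
grip_force: 59.1
```

View pics/place.png

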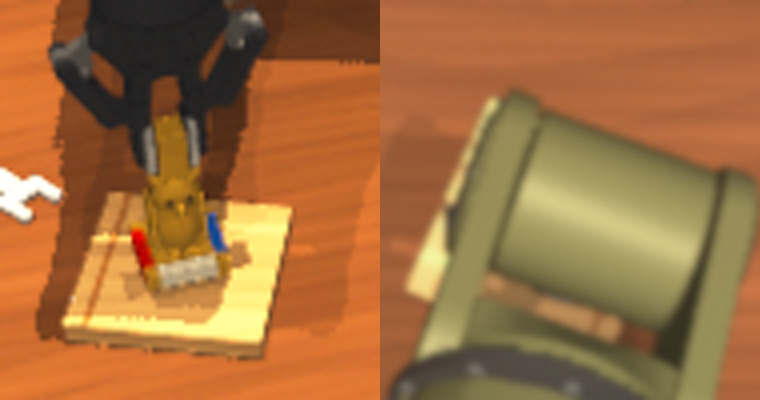

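The owl hangs upright over the middle of the board, its plinth at crop (183,255) with the board spanning (65–290, 195–350). About 8 mm remains, so I'll lower it slowly and watch the force.

```bash
python3 -m jog '[[[0,0,0],[0,0,0.002],1],[[0,0,0],[0,0,0.002],1],[[0,0,0],[0,0,0.0015],1],[[0,0,0],[0,0,0.001],1],[[0,0,0],[0,0,0],1],[[0,0,0],[0,0,0],1]]'
```

```text
time_s: 15.65
tool_pos: [0.4398, -0.1088, 0.0998]
orientation: [[0.999, 0.036, -0.0], [0.036, -0.999, 0.0], [-0.0, -0.0, -1.0]]
force: [0.2, -0.1, -4.0]
width: 0.0188
grip_force: 59.2
```

```bash
python3 -m jog '[[[0,0,0],[0,0,0.0005],1],[[0,0,0],[0,0,0.0005],1],[[0,0,0],[0,0,0.0003],1],[[0,0,0],[0,0,0],1],[[0,0,0],[0,0,0],1]]'
```

```text
time_s: 16.15
tool_pos: [0.4399, -0.1089, 0.0987]
orientation: [[0.999, 0.036, 0.0], [0.036, -0.999, -0.0], [0.0, 0.0, -1.0]]
force: [-0.7, -1.3, 0.3]
width: 0.019
grip_force: 59.8
```

The board now carries the weight (force went from -4 to 0.3 N). I'll open gradually, then retreat upward.

```bash
python3 -m jog '[[[0,0,0],[0,0,0],0.75],[[0,0,0],[0,0,0],0.7],[[0,0,0],[0,0,0],0.6],[[0,0,0],[0,0,0],0.5],[[0,0,0],[0,0,0],0.4],[[0,0,0],[0,0,0],0.2],[[0,0,0],[0,0,0],0],[[0,0,0],[0,0,0],0],[[0,0,0],[0,0,0],0],[[0,0,0],[0,0,0],0]]'
python3 -m jog '[[[0,0,0],[0,0,-0.01],0],[[0,0,0],[0,0,-0.02],0],[[0,0,0],[0,0,-0.03],0],[[0,0,0],[0,0,-0.03],0],[[0,0,0],[0,0,-0.03],0],[[0,0,0],[0,0,-0.02],0],[[0,0,0],[0,0,0],0],[[0,0,0],[0,0,0],0]]'
python3 - <<'E'
from workcell import cams
import cv2,numpy as np
s=cams.snapshot("scene")["color"]
cv2.imwrite("pics/end.png",cv2.resize(s[105:285,110:310],None,fx=3,fy=3,interpolation=2)[:,:,::-1])
E
```

```text
time_s: 17.15
tool_pos: [0.4398, -0.1088, 0.0985]
orientation: [[0.999, 0.036, 0.0], [0.036, -0.999, -0.0], [0.0, 0.0, -1.0]]
force: [0.1, 0.1, -0.0]
width: 0.0852
grip_force: 0.0
time_s: 17.95
tool_pos: [0.4397, -0.1087, 0.2386]
orientation: [[0.999, 0.036, 0.0], [0.036, -0.999, -0.0], [0.0, 0.0, -1.0]]
force: [-0.4, 0.2, -0.4]
width: 0.0852
grip_force: 0.0
```

View pics/end.png

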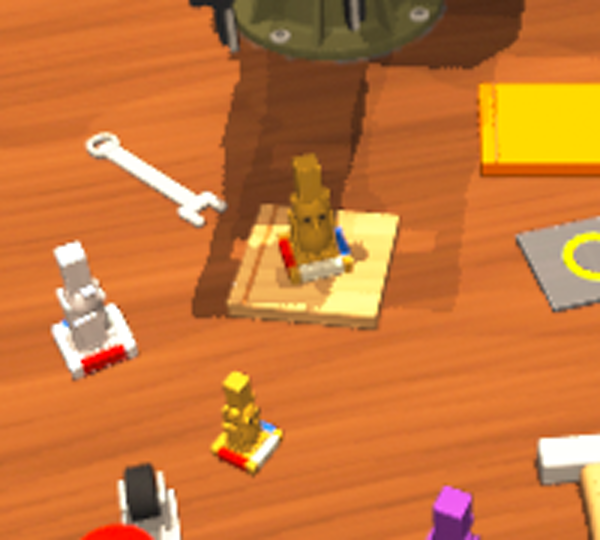

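The brass owl stands upright mid-board at crop (315,255), the gripper is clear, and the aluminium owl hasn't moved. Handing in.

```bash
python3 -c "
from workcell import workorder; print(workorder.close_job())"
```

```text
the job is handed in; nothing more can be done
None
```

I showed the lens the brass owl's red, white and blue sides for about a second each, stood it upright in the middle of the wooden board and let go, left the aluminium owl untouched, and handed the job in at about 18 s; the hand-in gave no verdict.

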